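# Lay out the test station

### The job

Set up the test station: stand the dropper bottle upright in the round cup, stand the label roll flat and centred on the circle of the round pad, lay the short vial in the short cradle and lay the grey marker pen in the long rest. Take the vial and the marker that lie among these holders; the vials and pens along the back of the table, by the tablet, are not part of this. Each thing must end fully down in its own holder and be let go; the order and which way round they lie do not matter.

Things in the scene. Friction and masses are not known exactly. Their poses are not given: they have to be found in the camera images.
- bottle_center (a point): White dropper bottle with a white pointed screw cap, standing upright. Body diameter 27 mm up to 52 mm above its foot, cap diameter 19 mm above that, 82 mm high overall. This point is on its axis, 41 mm above its foot; z up. 20 to 40 g. Take it by the body.
- roll_center (a point): Roll of white paper labels lying flat, diameter 61 mm, 25 mm high (it counts as solid: the bore cannot be used). This point is its centre, 12.5 mm above its underside; z up. 45 to 80 g. Take it across the outside.
- vial_center (a point): Short clear sample vial with a red screw cap, lying among the holders (not the similar ones at the back of the table), 70 mm long, 15 mm wide and high; it does not roll. This point is its centre, 7.5 mm above the surface it lies on; y along its length, x across, z up. 15 to 26 g.
- marker_center (a point): Slim slate-grey marker pen lying among the holders (not the pens at the back of the table), 122 mm long body (129 mm with its tip), 14 mm wide, 13 mm high (clip to 15 mm); it does not roll. This point is the centre of the body, 6.5 mm above the surface it lies on; y along its length, x across, z up. 15 to 26 g.
- bottle_cup: Fixed grey plastic round cup on a thin round foot, for the bottle. Foot diameter 64 mm, 4 mm thick; cup outer diameter 48 mm, inner diameter 40 mm, rim 18 mm above the origin, inner floor 4 mm above the origin. Origin at the centre of the underside, z up.
- roll_pad: Fixed flat round grey pad with a thin printed dark circle slightly larger than the label roll (outside diameter 68 mm), for the roll to stand on. Diameter 84 mm, 4 mm thick, no rim. Origin at the centre of the underside, z up.
- vial_cradle: Fixed grey cradle (shorter of two) for the vial: 88 x 34 mm, 18 mm high, 4 mm base plate. Origin at the centre of the underside, y along its length, z up. At each end a saddle 18 mm long, its floor 10 mm above the origin, with 4 mm thick cheeks and end stop rising 8 mm above it; inside 80 x 26 mm. The middle 44 mm have no cheeks: fingers pass both sides down to the plate. The vial fits either way round.
- marker_rest: Fixed grey rest (longer of two) for the marker pen: 144 x 34 mm, 18 mm high, 4 mm base plate. Origin at the centre of the underside, y along its length, z up. At each end a saddle 24 mm long, its floor 10 mm above the origin, with 4 mm thick cheeks and end stop rising 8 mm above it; inside 136 x 26 mm. The middle 88 mm have no cheeks: fingers pass both sides down to the plate. The marker fits either way round.
There are look-alikes about, which are no part of the job. What is shaped like the part that bears vial_center but purple is not meant.

How it is judged:
By the outcome, as a careful person would: the job done as asked, in the order asked, and still so for the second after the job is handed in, with the robot touching nothing.
It also fails if it takes over 112 s, if anything falls off the work surface, if the arm or the gripper's body presses on something with over 40 N, if the wrist force passes 120 N, or if a joint passes its speed limit or range.

### The arm

A 7-joint arm with a two-finger parallel gripper is mounted at the origin on a cart in front of the work surface, level with it; the furniture and walls round the work are solid. World frame = base frame: x ahead of the robot, y to its left, z up, the work surface at z = 0. Lengths are in m, angles in rad, forces in N, time in s.
With the tool pointing down it reaches from about 0.4 to 0.85 m from the base axis. Payload 10.4 kg.
Tool frame: the origin (TCP) lies midway between the tips of the shut fingers; the grasp point (between the pads) lies 19 mm behind it; z points along the fingers, y is the line along which they close (so a half turn about z gives the same grasp; the last joint's range is limited). The gripper opens to 87 mm and grips with 3 to 60 N. Pads are 19 mm wide; open, the fingers measure 117 mm over their backs; the gripper's body (75 mm by 190 mm) begins 51 mm behind the grasp point.
Start: joints at [-1.172, 0.332, -0.065, 1.46, 0.022, 1.35, -0.088], TCP at [0.256, 0.57, 0.223] pointing down, gripper open.
Joint ranges: [-2.6, 2.6], [-0.5, 2.12], [-1.47, 1.34], [0.16, 2.42], [-1.27, 4.41], [0.06, 2.06], [-2.6, 2.6]. Speed limits (rad/s): [2.22, 2.22, 2.79, 2.79, 3.14, 3.14, 3.14].

### API

Orientations are given as a unit quaternion [x, y, z, w].
In Python, from bench import r gives the robot as it stands.
- The arm moves only by the tool apply_moves, never from a script. Its argument "steps" is a list of rows, each a list of 7 numbers: the turn, a rotation vector about the tool's x, y, z in rad, then the shift along the tool's x, y, z in mm, then the opening, from -1 (shut) to 1 (fully open). In form: [[ax, ay, az, x, y, z, claw], ...]. A call has 1 to 20 rows; each row is the pose to reach, as a shift and turn from the pose commanded when the call began, along the tool's axes at that moment; what a row does not reach only later rows make up. A row lasts 1/12 s, in which the tool goes at most 41.7 mm and 7.16 degrees, less where a joint would pass 70% of its speed; a pose out of reach is approached as far as the arm can. A call with a gripper value outside its range is refused whole. The fingers move at their own pace and stop on an object; "force" is the grip in N (left out, the last holds). Time passes only in rows, so rows that repeat a pose let the fingers close. It gives the time, the measured TCP pose, the force, the opening and the grip force at its end, in the units of the state.
- r.read_state(): the state, without advancing time (a new reading comes with each control period).
- r.camera(name): name is "scene" or "top" or "wrist"; returns a dict with "pixels" (480x640x3 uint8, red, green, blue), "z_map" (480x640 float32, m along the optical axis (not along the pixel's ray), 0 where there is no reading), "fovy" (degrees; the focal length in pixels is half the picture's height over the tangent of half this angle, whatever the lens; pixels are square), "cx", "cy" (the principal point, pixels), "position" and "orientation" of the camera in the world. Camera axes: x right, y down, z forward; pixel columns grow to the right and rows downward; lengths in m; the calibration is good to about 2 mm. The wrist camera is an equidistant fisheye: a pixel r from the principal point sees the ray r / f radians off the axis. A picture is of the moment at which its call begins.
- r.close_job(): hands the job in; it is judged then, once.
The state is a dict: "time": time; "joint_positions": joint angles; "joint_vel": joint speeds; "joint_torque": joint torques, N m; "ee_pos": TCP position; "eef_rot": TCP orientation; "ft_force": force on the tool from outside, world axes, zero at the start; "torque": the same for the moment, N m; "width": finger opening in m; "grip_force": force on a finger pad.
Only numpy, scipy, OpenCV 4.12 (cv2) and the standard library are available. Lean on these libraries where they do the work, as an engineer would, in place of code of your own. Each camera call takes 0.05 s, during which the arm holds its last target. There are 200 camera calls.

## Working session

There is one attempt and no reset: what is moved stays moved. The work goes in short steps, Python scripts to look and compute and a tool call to move; the robot and the scene stay as the last step left them, time stands still between calls to the robot, and variables do not carry over. Pictures are saved under pics/ and viewed, at most 14 in all, crops included, and the job is handed in when it is done.

Besides the shell and the picture viewer there is one more tool, called after "Call:" as a command line: name --pt "numbers of a row" for each row, then --argument value for the rest. apply_moves: Moves the arm, as the interface text tells. Its arguments: {"type":"object","properties":{"steps":{"type":"array","items":{"type":"array","items":{"type":"number"}}},"force":{"type":"number"}},"required":["steps"]}

```bash
mkdir -p pics; cat > h.py <<'E'
import numpy as np, cv2, pickle
from scipy.spatial.transform import Rotation as R
from bench import r
def snap(n,f):
    c=r.camera(n); pickle.dump(c,open(f'{f}.pkl','wb')); cv2.imwrite(f'pics/{f}.png',c['pixels'][:,:,::-1]); return c
def load(f): return pickle.load(open(f'{f}.pkl','rb'))
def rot(c):
    o=np.array(c['orientation']); return R.from_quat(o).as_matrix() if o.size==4 else o.reshape(3,3)
def ray(c,u,v,fish=False):
    f=240/np.tan(np.radians(c['fovy'])/2); x=(u-c['cx'])/f; y=(v-c['cy'])/f
    if fish:
        t=np.hypot(x,y); s=np.sin(t)/t if t>1e-9 else 1; d=np.array([x*s,y*s,np.cos(t)])
    else: d=np.array([x,y,1.])
    return rot(c)@d
def onz(c,u,v,z,fish=False):
    d=ray(c,u,v,fish); p=np.array(c['position']); return p+d*(z-p[2])/d[2]
def dep(c,u,v):
    return np.array(c['position'])+ray(c,u,v)*c['z_map'][int(v),int(u)]
def crop(f,x0,y0,x1,y1,k,name):
    i=cv2.imread(f'pics/{f}.png')[y0:y1,x0:x1]; cv2.imwrite(f'pics/{name}.png',cv2.resize(i,None,fx=k,fy=k,interpolation=cv2.INTER_CUBIC))
E
python3 - <<'E'
from h import *
for n in('top','scene'):
    c=snap(n,n+'0'); print(n,c['fovy'],c['cx'],c['cy'],c['position'],c['orientation'])
print(r.read_state())
E
```

```text
top 43.65090232152641 315.0178087013744 232.98882303954818 [0.46932124 0.07077573 1.11541839] [-0.69905677  0.71365318 -0.03836153  0.02339167]
scene 45.61444467217536 328.8200627462627 246.72793063714772 [ 0.00475615 -0.25884772  0.84301493] [ 0.81519464 -0.46306169  0.18008656 -0.29765819]
{'time': 0.1, 'joint_positions': array([-1.17161047,  0.3328199 , -0.06467349,  1.46087306,  0.02162184,
        1.34985876, -0.08848043]), 'joint_vel': array([ 0.00082445, -0.00225251,  0.00055976, -0.00119468, -0.000301  ,
        0.00038649,  0.00077274]), 'joint_torque': array([ 1.76573129e-03, -6.24545646e+01,  2.48061446e-02, -3.90713453e+01,
       -6.13173307e-02,  3.65165086e-02,  9.28495842e-05]), 'ee_pos': array([0.25575395, 0.56990401, 0.2218189 ]), 'eef_rot': array([ 2.09323872e-01,  9.77846163e-01, -6.25185492e-04, -9.00588118e-05]), 'ft_force': array([-0.36138937, -0.47582139,  1.26785403]), 'torque': array([-0.01978262,  0.00890114,  0.01902027]), 'grip_force': 0.0, 'width': 0.0871667827945247}
```

View pics/top0.png

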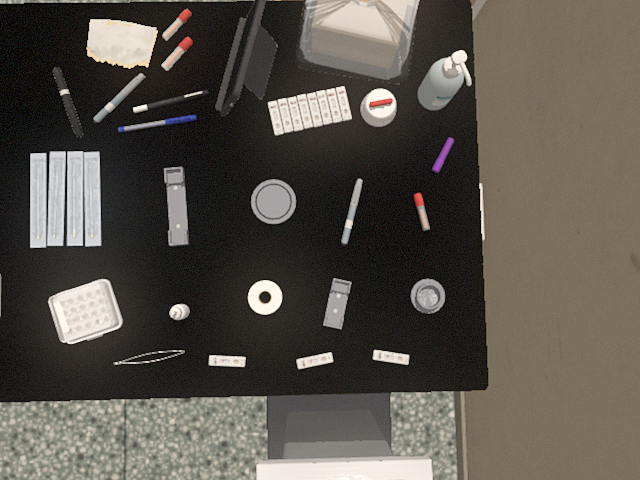

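View pics/scene0.png

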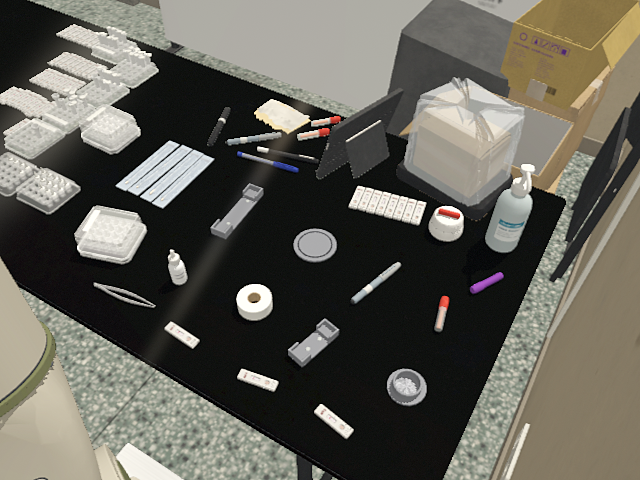

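The top view shows these positions:
- bottle (180,312)
- roll (265,297)
- vial cradle (337,303)
- cup (428,296)
- pad (273,202)
- marker rest (176,206)

Candidates:
- **Vials:** red-capped at (422,212), purple at (443,155), and two red ones at the back at (177,40). (422,212) fits because it lies among the holders and isn't purple.
- **Markers:** grey at (352,211), and back pens at (120,97), (170,100) and (157,123). (352,211) fits because it is the grey one among the holders.

I'll confirm both in a crop.

```bash
python3 - <<'E'
from h import *
crop('top0',320,140,480,340,3,'c1'); crop('top0',140,150,310,340,3,'c2')
E
```

```text
(no output)
```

View pics/c1.png

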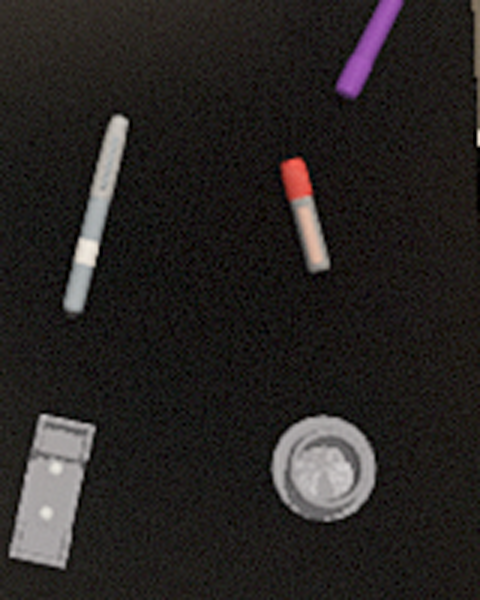

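View pics/c2.png

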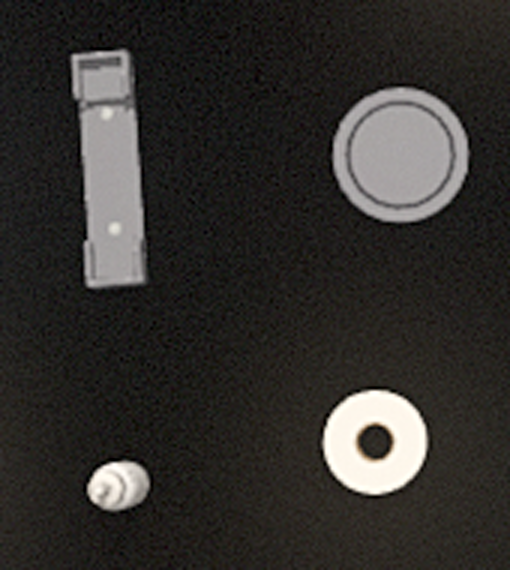

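```bash
cat > m.py <<'E'
from h import *
c=load('top0')
def p(o,u,v,z): return onz(c,o[0]+(u+.5)/3-.5,o[1]+(v+.5)/3-.5,z)
A=(320,140);B=(140,150)
def two(n,o,a,b,z):
    x,y=p(o,*a,z),p(o,*b,z); d=x-y; print(n,((x+y)/2).round(4),'len',np.linalg.norm(d).round(4),'ang',np.degrees(np.arctan2(d[1],d[0])).round(1))
two('marker',A,(119,116),(73,313),.0065)
two('vial',A,(292,158),(320,271),.0075)
two('cradle bolts',A,(55,467),(46,513),.004)
two('cradle corner diag',A,(40,414),(66,569),.018)
two('cradle corner diag2',A,(96,425),(10,556),.018)
two('rest bolts',B,(107,113),(115,229),.004)
two('rest diag',B,(71,53),(147,283),.018)
two('rest diag2',B,(129,50),(88,287),.018)
two('pad',B,(334,155),(469,155),.004)
two('roll',B,(322,442),(428,442),.025)
two('cup',A,(272,468),(376,468),.004)
print('tip',p(B,100,491,.082), 'bodytop',p(B,127,483,.052),'depth at cap',dep(c,175,312))
E
python3 m.py
```

```text
marker [ 0.606  -0.0231  0.0065] len 0.1269 ang -14.6
vial [ 0.6032 -0.1539  0.0075] len 0.0727 ang 11.8
cradle bolts [0.4361 0.0093 0.004 ] len 0.0287 ang -12.6
cradle corner diag [0.4357 0.0086 0.018 ] len 0.0948 ang 8.2
cradle corner diag2 [0.4363 0.0085 0.018 ] len 0.0949 ang -34.9
rest bolts [0.6208 0.3025 0.004 ] len 0.0728 ang 3.8
rest diag [0.621  0.3009 0.018 ] len 0.1501 ang 17.9
rest diag2 [0.6208 0.3011 0.018 ] len 0.148 ang -9.8
pad [0.6273 0.1224 0.004 ] len 0.084 ang 88.9
roll [0.4503 0.1401 0.025 ] len 0.0637 ang 88.7
cup [ 0.4458 -0.16    0.004 ] len 0.0645 ang 88.7
tip [0.42706126 0.2927438  0.082     ] bodytop [0.43012266 0.28347425 0.052     ] depth at cap [0.42909084 0.29016023 0.0781729 ]
```

```bash
cat >> h.py <<'E'
def goto(x,y,z,a=None,s=None):
    """row (turn rad about z; shift mm) from current pose to world target, tool down, x-axis yaw a deg"""
    s=s or r.read_state(); M=R.from_quat(s['eef_rot']); 
    if a is None: rv=np.zeros(3)
    else:
        t=np.radians(a); T=np.array([[np.cos(t),np.sin(t),0],[np.sin(t),-np.cos(t),0],[0,0,-1]]); rv=(M.inv()*R.from_matrix(T)).as_rotvec()
    d=M.inv().apply(np.array([x,y,z])-s['ee_pos'])*1000
    print('row',rv.round(3),d.round(1))
def cloud(c):
    v,u=np.mgrid[0:480,0:640]; f=240/np.tan(np.radians(c['fovy'])/2)
    P=np.stack([(u-c['cx'])/f,(v-c['cy'])/f,np.ones_like(u,float)],-1)*c['z_map'][...,None]
    return (P@rot(c).T+c['position'])[c['z_map']>0]
E
python3 - <<'E'
from h import *
from scipy.optimize import least_squares
for n in('top0','scene0'):
    P=cloud(load(n)); m=(abs(P[:,0]-.43)<.04)&(abs(P[:,1]-.285)<.04)
    for lo,hi,rr in((.012,.048,.0135),(.056,.09,None)):
        Q=P[m&(P[:,2]>lo)&(P[:,2]<hi)]
        print(n,lo,len(Q),Q.mean(0).round(4),Q.max(0).round(4))
        if rr and len(Q)>10: print(least_squares(lambda q:np.hypot(Q[:,0]-q[0],Q[:,1]-q[1])-rr,[.43,.285],loss='soft_l1',f_scale=.002).x.round(4))
goto(.43,.287,.18,160)
E
```

```text
top0 0.012 110 [0.4307 0.2854 0.0371] [0.4417 0.3031 0.0479]
[0.4283 0.2938]
top0 0.056 108 [0.4289 0.2914 0.0673] [0.4372 0.3016 0.0855]
scene0 0.012 247 [0.4215 0.2849 0.0327] [0.4388 0.3024 0.0479]
[0.4274 0.2928]
scene0 0.056 115 [0.4248 0.2893 0.0663] [0.437  0.3007 0.0826]
row [-0.001  0.    -0.073] [-274.8 -186.7   42.1]
```

```bash
python3 - <<'E'
from h import *
goto(.428,.293,.15,160);goto(.428,.293,.021,160)
E
```

```text
row [-0.001  0.    -0.073] [-270.5 -182.    72.1]
row [-0.001  0.    -0.073] [-270.5 -181.9  201.1]
```

Call:
apply_moves --pt "0 0 -0.073 -135 -91 36 1" --pt "0 0 -0.073 -270.5 -182 72 1" --pt "0 0 -0.073 -270.5 -182 72 1" --pt "0 0 -0.073 -270.5 -182 72 1" --pt "0 0 -0.073 -270.5 -182 72 1" --pt "0 0 -0.073 -270.5 -182 72 1" --pt "0 0 -0.073 -270.5 -182 72 1" --pt "0 0 -0.073 -270.5 -182 72 1" --pt "0 0 -0.073 -270.5 -182 72 1" --pt "0 0 -0.073 -270.5 -182 72 1" --pt "0 0 -0.073 -270.5 -182 72 1" --pt "0 0 -0.073 -270.5 -182 72 1" --pt "0 0 -0.073 -270.5 -182 72 1" --pt "0 0 -0.073 -270.5 -182 72 1"

```text
time: 1.27
ee_pos: [0.4276, 0.2945, 0.1506]
eef_rot: [0.173, 0.985, 0.0, -0.0]
ft_force: [0.3, -0.1, 0.0]
width: 0.0867
grip_force: 0.0
```

```bash
python3 - <<'E'
from h import *
s=r.read_state(); print(s['time'],s['ee_pos'],s['joint_vel'].round(2)); goto(.428,.293,.021,160,s)
c=snap('wrist','w1'); print(c['fovy'],c['position'],r.read_state()['ee_pos'])
E
```

```text
1.2667 [0.42758919 0.29453348 0.15064325] [ 0.   -0.    0.01  0.    0.    0.    0.  ]
row [ 0.    -0.     0.002] [ -0.9  -1.3 129.6]
65.70646984690485 [0.36295754 0.31816618 0.31156829] [0.42770424 0.29430288 0.15063288]
```

View pics/w1.png

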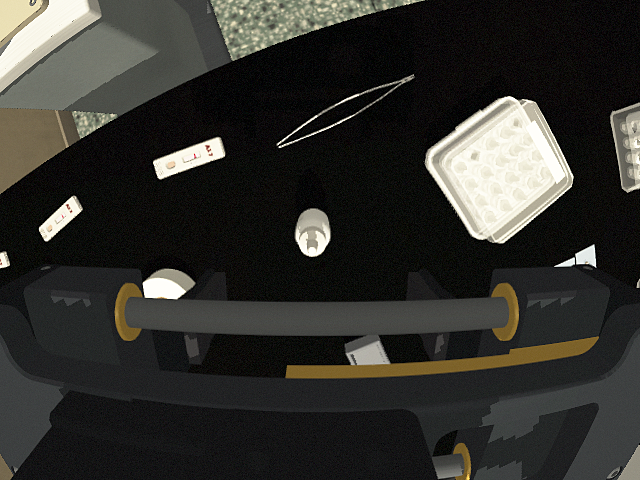

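The wrist view shows the bottle upright at (312,230), centred between the fingers at about 205 and 425. I'll descend and grip.

Call:
apply_moves --pt "0 0 0 -1 -1.3 30 1" --pt "0 0 0 -1 -1.3 60 1" --pt "0 0 0 -1 -1.3 90 1" --pt "0 0 0 -1 -1.3 115 1" --pt "0 0 0 -1 -1.3 129 1" --pt "0 0 0 -1 -1.3 129 1" --pt "0 0 0 -1 -1.3 129 -1" --pt "0 0 0 -1 -1.3 129 -1" --pt "0 0 0 -1 -1.3 129 -1" --pt "0 0 0 -1 -1.3 129 -1" --pt "0 0 0 -1 -1.3 129 -1" --pt "0 0 0 -1 -1.3 129 -1" --pt "0 0 0 -1 -1.3 129 -1" --pt "0 0 0 -1 -1.3 129 -1" --force 15

```text
time: 2.48
ee_pos: [0.4287, 0.292, 0.0217]
eef_rot: [0.174, 0.985, 0.0, 0.0]
ft_force: [-0.2, -0.3, -0.6]
width: 0.0412
grip_force: 0.0
```

```bash
python3 - <<'E'
from h import *
s=r.read_state(); print(s['time'],s['ee_pos'],s['width'],s['grip_force']);goto(.428,.293,.15,160,s); goto(.446,-.16,.15,160,s);goto(.446,-.16,.055,160,s)
E
```

```text
2.4833 [0.42869801 0.29198266 0.02171085] 0.04122366643952721 0.0
row [0. 0. 0.] [   1.     0.8 -128.3]
row [0. 0. 0.] [-170.8 -418.8 -128.4]
row [0. 0. 0.] [-170.7 -418.8  -33.4]
```

Call:
apply_moves --pt "0 0 0 0 0 0 -1" --pt "0 0 0 0 0 0 -1" --pt "0 0 0 0 0 0 -1" --pt "0 0 0 0 0 0 -1" --pt "0 0 0 0 0 0 -1" --pt "0 0 0 0 0 -15 -1" --pt "0 0 0 0 0 -45 -1" --pt "0 0 0 0 0 -80 -1" --pt "0 0 0 0 0 -110 -1" --pt "0 0 0 0 0 -128 -1" --pt "0 0 0 0 0 -128 -1"

```text
time: 3.4
ee_pos: [0.4305, 0.2933, 0.1539]
eef_rot: [0.174, 0.985, 0.003, 0.002]
ft_force: [0.4, 0.4, -0.4]
width: 0.0265
grip_force: 15.0
```

Call:
apply_moves --pt "0 0 0 -12 -30 0 -1" --pt "0 0 0 -24 -60 0 -1" --pt "0 0 0 -36 -90 0 -1" --pt "0 0 0 -50 -120 0 -1" --pt "0 0 0 -61 -150 0 -1" --pt "0 0 0 -73 -180 0 -1" --pt "0 0 0 -86 -210 0 -1" --pt "0 0 0 -98 -240 0 -1" --pt "0 0 0 -110 -270 0 -1" --pt "0 0 0 -123 -300 0 -1" --pt "0 0 0 -135 -330 0 -1" --pt "0 0 0 -147 -360 0 -1" --pt "0 0 0 -160 -390 0 -1" --pt "0 0 0 -171 -418 0 -1" --pt "0 0 0 -171 -418 0 -1" --pt "0 0 0 -171 -418 0 -1" --pt "0 0 0 -171 -418 0 -1" --pt "0 0 0 -171 -418 0 -1"

```text
time: 4.9
ee_pos: [0.4465, -0.1582, 0.1491]
eef_rot: [0.173, 0.985, 0.0, -0.0]
ft_force: [0.2, 0.2, -1.4]
width: 0.0264
grip_force: 15.0
```

```bash
python3 - <<'E'
from h import *
s=r.read_state(); print(s['time'],s['ee_pos'],s['width'],s['joint_positions'].round(2));goto(.4458,-.16,.065,None,s); goto(.4458,-.16,.026,160,s)
snap('wrist','w2')
E
```

```text
4.9 [ 0.44645104 -0.15821319  0.14911108] 0.02644751016952546 [-0.31  0.04  0.57  1.97 -0.03  1.14  1.5 ]
row [0. 0. 0.] [-0.1 -1.9 84.1]
row [ 0.    -0.001  0.002] [-1.000e-01 -1.900e+00  1.231e+02]
```

View pics/w2.png

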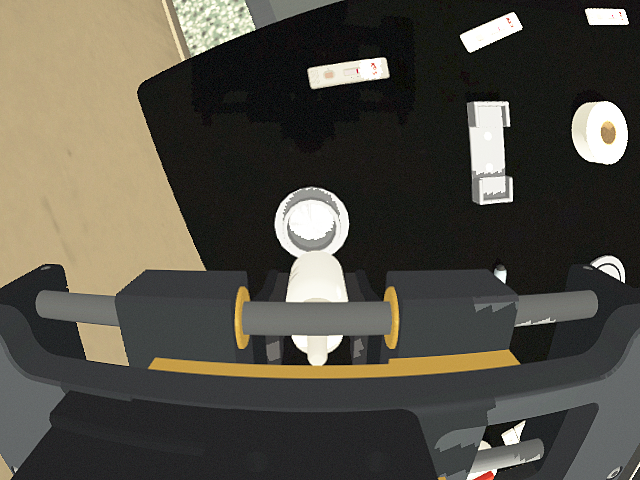

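The bottle is held upright, with the cup at (311,222). I'll check the cup's position from this view before lowering.

```bash
python3 - <<'E'
from h import *
c=load('w2'); 
for u,v in((311,222),(274,223),(349,221)): print(onz(c,u,v,.004,True).round(4))
for u,v in((318,251),): print(onz(c,u,v,.130,True).round(4))
E
```

```text
[ 0.4439 -0.1617  0.004 ]
[ 0.4339 -0.1915  0.004 ]
[ 0.454  -0.1312  0.004 ]
[ 0.4337 -0.1524  0.13  ]
```

Call:
apply_moves --pt "0 0 0 0 -2.4 30 -1" --pt "0 0 0 0 -2.4 60 -1" --pt "0 0 0 0 -2.4 85 -1" --pt "0 0 0 0 -2.4 97 -1" --pt "0 0 0 0 -2.4 105 -1" --pt "0 0 0 0 -2.4 112 -1" --pt "0 0 0 0 -2.4 118 -1" --pt "0 0 0 0 -2.4 122 -1" --pt "0 0 0 0 -2.4 122.5 -1" --pt "0 0 0 0 -2.4 122.5 -1" --pt "0 0 0 0 -2.4 122.5 0.2" --pt "0 0 0 0 -2.4 122.5 0.2" --pt "0 0 0 0 -2.4 122.5 0.2" --pt "0 0 0 0 -2.4 122.5 0.2" --pt "0 0 0 0 -2.4 122.5 0.2" --pt "0 0 0 0 -2.4 95 0.2" --pt "0 0 0 0 -2.4 60 0.2" --pt "0 0 0 0 -2.4 25 0.2" --pt "0 0 0 0 -2.4 0 0.2" --pt "0 0 0 0 -2.4 -10 0.2"

```text
time: 6.62
ee_pos: [0.4472, -0.1622, 0.1632]
eef_rot: [0.174, 0.985, 0.0, 0.003]
ft_force: [0.5, -0.2, -0.4]
width: 0.0519
grip_force: 0.0
```

```bash
python3 - <<'E'
from h import *
s=r.read_state(); print(s['time'],s['ee_pos'],s['width']);goto(.6032,-.1539,.12,191.8,s); goto(.6032,-.1539,.003,191.8,s)
E
```

```text
6.6167 [ 0.44721085 -0.16216675  0.16319978] 0.051899241521745416
row [ 0.     0.005 -0.555] [-143.5   61.1   44. ]
row [ 0.     0.005 -0.555] [-143.    60.9  161. ]
```

Call:
apply_moves --pt "0 0 -0.1 -36 15 0 1" --pt "0 0 -0.22 -72 30 10 1" --pt "0 0 -0.34 -108 46 25 1" --pt "0 0 -0.46 -143 61 44 1" --pt "0 0 -0.555 -143 61 44 1" --pt "0 0 -0.555 -143 61 44 1" --pt "0 0 -0.555 -143 61 44 1" --pt "0 0 -0.555 -143 61 44 1"

```text
time: 7.28
ee_pos: [0.6003, -0.154, 0.1164]
eef_rot: [-0.101, 0.995, -0.0, 0.001]
ft_force: [-0.4, -0.2, 0.8]
width: 0.0863
grip_force: 0.0
```

```bash
python3 - <<'E'
from h import *
c=snap('wrist','w3')
s=r.read_state(); print(s['time'],s['ee_pos'],s['width']); goto(.6032,-.1539,.003,191.8,s)
E
```

```text
7.3333 [ 0.60049108 -0.15387084  0.11686904] 0.08690281917892534
row [-0.     0.002 -0.004] [ -2.4  -0.6 113.9]
```

View pics/w3.png

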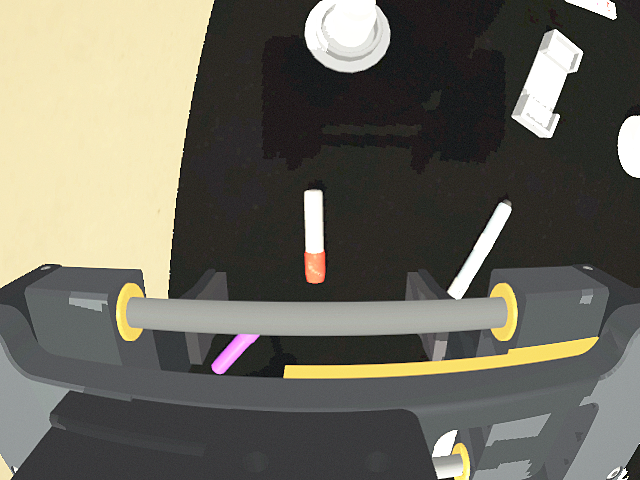

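The red-capped vial (clear end (313,189), cap end (316,283)) is aligned between the fingers. The bottle stands in its cup at (348,30).

```bash
python3 - <<'E'
from h import *
c=load('w3'); a=onz(c,313,189,.0075,True);b=onz(c,316,283,.0075,True);d=b-a
m=(a+b)/2;print(a,b,np.linalg.norm(d),m,np.degrees(np.arctan2(d[1],d[0])))
goto(m[0],m[1],.003,191.8)
E
```

```text
[ 0.56789313 -0.16321328  0.0075    ] [ 0.63938674 -0.1464579   0.0075    ] 0.07343077794765948 [ 0.60363994 -0.15483559  0.0075    ] 13.189899358876486
row [-0.     0.002 -0.004] [ -2.7  -1.6 113.9]
```

Call:
apply_moves --pt "0 0 -0.01 -2.7 1 30 1" --pt "0 0 -0.01 -2.7 0 60 0.2" --pt "0 0 -0.01 -2.7 -1 90 0" --pt "0 0 -0.01 -2.7 -1 105 0" --pt "0 0 -0.01 -2.7 -1 113 -0.2" --pt "0 0 -0.01 -2.7 -1 113 -0.2" --pt "0 0 -0.01 -2.7 -1 113 -1" --pt "0 0 -0.01 -2.7 -1 113 -1" --pt "0 0 -0.01 -2.7 -1 113 -1" --pt "0 0 -0.01 -2.7 -1 113 -1" --pt "0 0 -0.01 -2.7 -1 113 -1" --pt "0 0 -0.01 -2.7 -1 113 -1" --pt "0 0 -0.01 -2.7 -1 113 -1" --pt "0 0 -0.01 -2.7 -1 113 -1" --pt "0 0 -0.01 -2.7 -1 113 -1" --pt "0 0 -0.01 -2.7 -1 113 -1" --force 15

```text
time: 8.67
ee_pos: [0.6039, -0.1536, 0.0027]
eef_rot: [-0.108, 0.994, 0.0, 0.0]
ft_force: [-1.2, 0.1, 2.4]
width: 0.0147
grip_force: 15.0
```

```bash
python3 - <<'E'
from h import *
s=r.read_state(); print(s['time'],s['ee_pos'],s['width'],s['grip_force']);goto(.436,.0087,.12,167,s); goto(.436,.0087,.015,167,s)
E
```

```text
8.6667 [ 0.60387476 -0.15362702  0.00269306] 0.014734274830241138 15.000326782464981
row [0.    0.    0.443] [ 129.1  194.6 -117.3]
row [0.    0.    0.443] [129.2 194.6 -12.3]
```

Call:
apply_moves --pt "0 0 0 0 0 -20 -1" --pt "0 0 0 0 0 -55 -1" --pt "0 0 0 0 0 -90 -1" --pt "0 0 0 0 0 -117 -1" --pt "0 0 0.09 20 30 -117 -1" --pt "0 0 0.18 40 60 -117 -1" --pt "0 0 0.27 60 90 -117 -1" --pt "0 0 0.36 80 120 -117 -1" --pt "0 0 0.443 100 150 -117 -1" --pt "0 0 0.443 120 180 -117 -1" --pt "0 0 0.443 129 194.5 -117 -1" --pt "0 0 0.443 129 194.5 -117 -1" --pt "0 0 0.443 129 194.5 -110 -1" --pt "0 0 0.443 129 194.5 -100 -1" --pt "0 0 0.443 129 194.5 -90 -1" --pt "0 0 0.443 129 194.5 -90 -1" --pt "0 0 0.443 129 194.5 -90 -1"

```text
time: 10.08
ee_pos: [0.4356, 0.0077, 0.0914]
eef_rot: [0.114, 0.993, -0.001, -0.001]
ft_force: [-0.8, -1.0, -0.7]
width: 0.0147
grip_force: 15.0
```

```bash
python3 - <<'E'
from h import *
s=r.read_state(); print(s['time'],s['ee_pos'],s['width'],s['grip_force']);goto(.436,.0087,.0127,167,s)
snap('wrist','w4')
E
```

```text
10.0833 [0.43561016 0.00774609 0.09140252] 0.014656539741185186 14.999946355819702
row [-0.002 -0.002 -0.001] [-0.3  1.2 78.7]
```

View pics/w4.png

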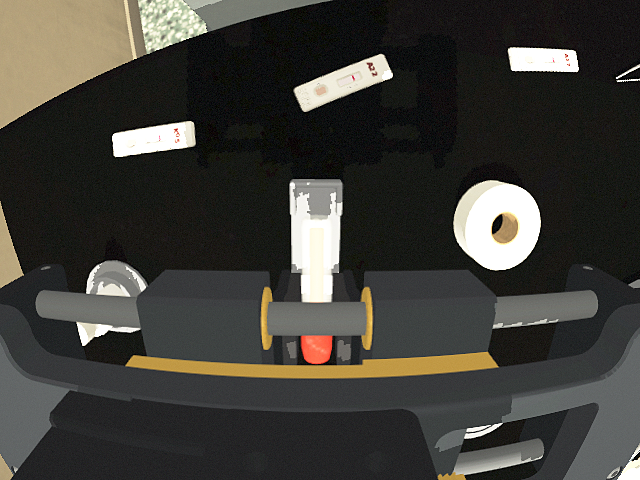

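The vial is parallel to the cradle (columns 290–342) and centred on it at column 317. I'll lower it.

Call:
apply_moves --pt "0 0 0 0 1 25 -1" --pt "0 0 0 0 1 48 -1" --pt "0 0 0 0 1 58 -1" --pt "0 0 0 0 1 66 -1" --pt "0 0 0 0 1 73 -1" --pt "0 0 0 0 1 77 -1" --pt "0 0 0 0 1 78.5 -1" --pt "0 0 0 0 1 78.5 -1" --pt "0 0 0 0 1 78.5 -1" --pt "0 0 0 0 1 78.5 -0.3" --pt "0 0 0 0 1 78.5 -0.3" --pt "0 0 0 0 1 78.5 -0.3" --pt "0 0 0 0 1 78.5 -0.3" --pt "0 0 0 0 1 60 -0.3" --pt "0 0 0 0 1 30 -0.3" --pt "0 0 0 0 1 0 0" --pt "0 0 0 0 1 -30 1" --pt "0 0 0 0 1 -30 1"

```text
time: 11.63
ee_pos: [0.4392, 0.01, 0.1277]
eef_rot: [0.113, 0.994, 0.002, 0.004]
ft_force: [1.4, -0.7, 0.4]
width: 0.0434
grip_force: 0.0
```

```bash
python3 - <<'E'
from h import *
s=r.read_state(); print(s['time'],s['ee_pos'],s['width']);goto(.606,-.0231,.12,165.4,s)
E
```

```text
11.6333 [0.43920093 0.01002305 0.12766914] 0.04343261320126346
row [0.004 0.007 0.028] [-169.9    5.3    8.8]
```

Next, the marker.

Call:
apply_moves --pt "0 0 0.028 -35 1 0 1" --pt "0 0 0.028 -70 2 0 1" --pt "0 0 0.028 -105 3 0 1" --pt "0 0 0.028 -140 4 5 1" --pt "0 0 0.028 -172 5 9 1" --pt "0 0 0.028 -172 5 9 1" --pt "0 0 0.028 -172 5 9 1" --pt "0 0 0.028 -172 5 9 1"

```text
time: 12.3
ee_pos: [0.6043, -0.0243, 0.1129]
eef_rot: [0.127, 0.992, -0.0, -0.001]
ft_force: [-0.6, -0.3, -0.5]
width: 0.0859
grip_force: 0.0
```

```bash
python3 - <<'E'
from h import *
c=snap('wrist','w5')
s=r.read_state(); print(s['time'],s['ee_pos'],s['width']); goto(.606,-.0231,.003,165.4,s)
E
```

```text
12.35 [ 0.60420632 -0.0240666   0.11344016] 0.08640643974861986
row [ 0.    -0.001 -0.   ] [ -1.6   1.4 110.4]
```

View pics/w5.png

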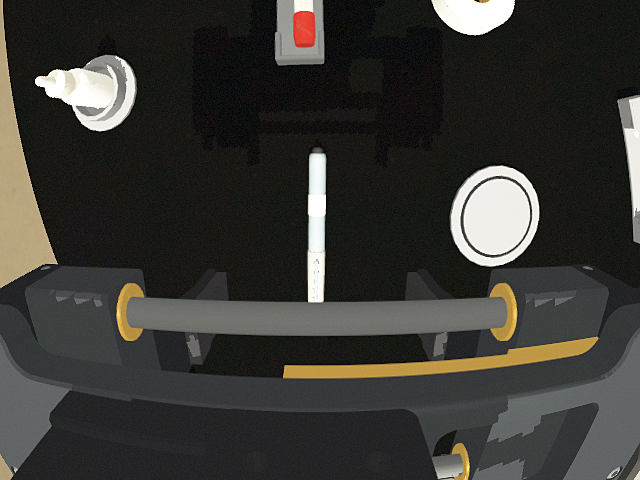

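The marker lies vertically at column 317. Its near body end is at row 154 and its dark tip at 148. The vial lies in the cradle at (302,25).

```bash
python3 - <<'E'
from h import *
c=load('w5')
for v in(147,153): print(onz(c,317,v,.0065,True))
t=load('top0'); 
for u,v in((119,115),(73,313)): print(onz(t,320+(u+.5)/3-.5,140+(v+.5)/3-.5,.0065))
E
```

```text
[ 0.54195004 -0.00729105  0.0065    ]
[ 0.54612854 -0.00838431  0.0065    ]
[ 0.668093   -0.03913754  0.0065    ]
[ 0.54462804 -0.00714625  0.0065    ]
```

Call:
apply_moves --pt "0 0 0 -0.5 1.2 30 1" --pt "0 0 0 -0.5 1.2 60 0.2" --pt "0 0 0 -0.5 1.2 90 0" --pt "0 0 0 -0.5 1.2 103 0" --pt "0 0 0 -0.5 1.2 110 -0.2" --pt "0 0 0 -0.5 1.2 110 -0.2" --pt "0 0 0 -0.5 1.2 110 -1" --pt "0 0 0 -0.5 1.2 110 -1" --pt "0 0 0 -0.5 1.2 110 -1" --pt "0 0 0 -0.5 1.2 110 -1" --pt "0 0 0 -0.5 1.2 110 -1" --pt "0 0 0 -0.5 1.2 110 -1" --pt "0 0 0 -0.5 1.2 110 -1" --pt "0 0 0 -0.5 1.2 110 -1" --pt "0 0 0 -0.5 1.2 110 -1" --pt "0 0 0 -0.5 1.2 110 -1" --force 15

```text
time: 13.68
ee_pos: [0.6058, -0.0231, 0.0037]
eef_rot: [0.127, 0.992, 0.0, 0.0]
ft_force: [-0.6, 0.3, 2.6]
width: 0.0131
grip_force: 15.0
```

```bash
python3 - <<'E'
from h import *
s=r.read_state(); print(s['time'],s['ee_pos'],s['width'],s['grip_force']);goto(.6208,.3012,.1,184,s)
E
```

```text
13.6833 [ 0.60583451 -0.02311018  0.00366315] 0.01309751475628462 14.993547052145004
row [ 0.     0.    -0.325] [ 67.3 317.6 -96.3]
```

Call:
apply_moves --pt "0 0 0 0 0 -20 -1" --pt "0 0 0 0 0 -50 -1" --pt "0 0 0 0 0 -80 -1" --pt "0 0 0 0 0 -96 -1" --pt "0 0 -0.04 7 32 -96 -1" --pt "0 0 -0.08 14 64 -96 -1" --pt "0 0 -0.12 20 95 -96 -1" --pt "0 0 -0.16 27 127 -96 -1" --pt "0 0 -0.2 34 159 -96 -1" --pt "0 0 -0.24 40 191 -96 -1" --pt "0 0 -0.28 47 222 -96 -1" --pt "0 0 -0.325 54 254 -96 -1" --pt "0 0 -0.325 60 286 -96 -1" --pt "0 0 -0.325 67 317.5 -96 -1" --pt "0 0 -0.325 67 317.5 -96 -1" --pt "0 0 -0.325 67 317.5 -96 -1" --pt "0 0 -0.325 67 317.5 -96 -1" --pt "0 0 -0.325 67 317.5 -96 -1"

```text
time: 15.18
ee_pos: [0.6214, 0.2992, 0.0995]
eef_rot: [-0.034, 0.999, -0.0, 0.0]
ft_force: [-0.7, -0.2, 1.0]
width: 0.0128
grip_force: 15.0
```

```bash
python3 - <<'E'
from h import *
s=r.read_state(); print(s['time'],s['ee_pos'],s['width'],s['grip_force']);goto(.6208,.3012,.0137,184,s)
snap('wrist','w6'); c=load('w6')
crop('w6',180,100,480,340,2.6,'w6c')
E
```

```text
15.1833 [0.62138993 0.29915645 0.09952525] 0.01278792882376574 14.993722289800644
row [-0.001  0.    -0.002] [ 0.5  2.2 85.8]
```

View pics/w6c.png

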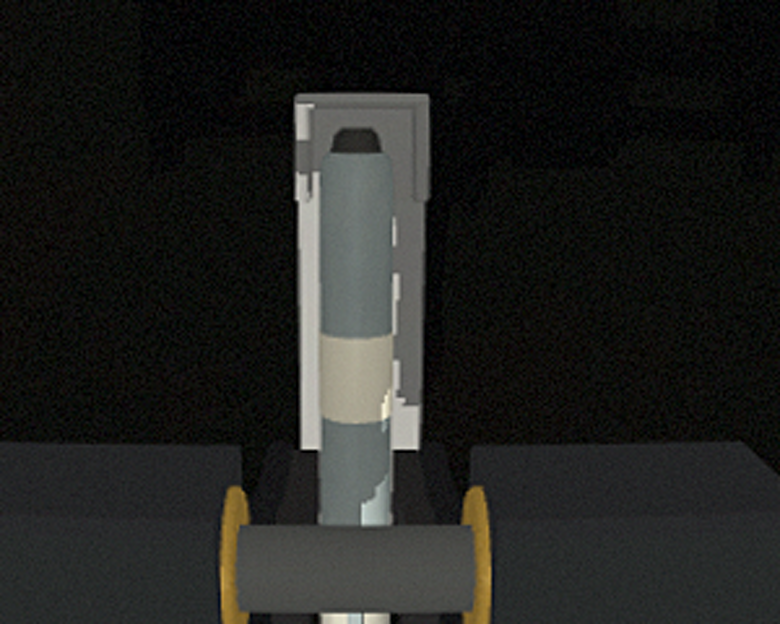

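The marker is parallel to the rest. In the crop its tip is at (357,128), and the rest's near outer edge is at row 95, columns 295–430.

```bash
python3 - <<'E'
from h import *
c=load('w6'); g=lambda u,v,z: onz(c,180+(u+.5)/2.6-.5,100+(v+.5)/2.6-.5,z,True)
M=R.from_quat(r.read_state()['eef_rot']); e=np.array(r.read_state()['ee_pos']); L=lambda p:(M.inv().apply(p-e)*1000).round(1)
print('rest near edge corners',L(g(295,95,.018)),L(g(430,95,.018)),'tip',L(g(357,128,.1023)),'body sides',L(g(320,250,.104)),L(g(393,250,.104)))
E
```

```text
rest near edge corners [ 72.  -15.   81.6] [72.  18.5 81.6] tip [65.4  0.3 -2.7] body sides [45.6 -5.8 -4.4] [45.5  6.1 -4.4]
```

Call:
apply_moves --pt "0 0 0 -0.5 2 25 -1" --pt "0 0 0 -0.5 2 50 -1" --pt "0 0 0 -0.5 2 64 -1" --pt "0 0 0 -0.5 2 72 -1" --pt "0 0 0 -0.5 2 79 -1" --pt "0 0 0 -0.5 2 83.5 -1" --pt "0 0 0 -0.5 2 85.5 -1" --pt "0 0 0 -0.5 2 85.5 -1" --pt "0 0 0 -0.5 2 85.5 -1" --pt "0 0 0 -0.5 2 85.5 -0.3" --pt "0 0 0 -0.5 2 85.5 -0.3" --pt "0 0 0 -0.5 2 85.5 -0.3" --pt "0 0 0 -0.5 2 85.5 -0.3" --pt "0 0 0 -0.5 2 65 -0.3" --pt "0 0 0 -0.5 2 35 -0.3" --pt "0 0 0 -0.5 2 0 0" --pt "0 0 0 -0.5 2 -20 1" --pt "0 0 0 -0.5 2 -20 1"

```text
time: 16.73
ee_pos: [0.6239, 0.3041, 0.1256]
eef_rot: [-0.035, 0.999, 0.002, 0.004]
ft_force: [0.8, 0.9, 0.5]
width: 0.0433
grip_force: 0.0
```

```bash
python3 - <<'E'
from h import *
s=r.read_state(); print(s['time'],s['ee_pos'],s['width']);goto(.4503,.1401,.11,170,s)
E
```

```text
16.7333 [0.623942   0.30405975 0.12556668] 0.043346464625753464
row [0.005 0.007 0.245] [ 184.8 -151.5   13.6]
```

Call:
apply_moves --pt "0 0 0.06 27 -22 0 1" --pt "0 0 0.12 54 -44 0 1" --pt "0 0 0.18 81 -66 0 1" --pt "0 0 0.245 108 -88 0 1" --pt "0 0 0.245 135 -110 0 1" --pt "0 0 0.245 162 -132 5 1" --pt "0 0 0.245 184 -151 10 1" --pt "0 0 0.245 184 -151 13 1" --pt "0 0 0.245 184 -151 13 1" --pt "0 0 0.245 184 -151 13 1"

```text
time: 17.57
ee_pos: [0.4487, 0.1401, 0.1067]
eef_rot: [0.087, 0.996, 0.0, 0.0]
ft_force: [0.2, 0.9, -0.1]
width: 0.0866
grip_force: 0.0
```

```bash
python3 - <<'E'
from h import *
c=snap('wrist','w7')
s=r.read_state(); print(s['time'],s['ee_pos'],s['width']); goto(.4503,.1401,.005,170,s)
E
```

```text
17.6167 [0.44898933 0.14031759 0.10678351] 0.08679585249912178
row [0.    0.001 0.   ] [ -1.3  -0.  101.8]
```

View pics/w7.png

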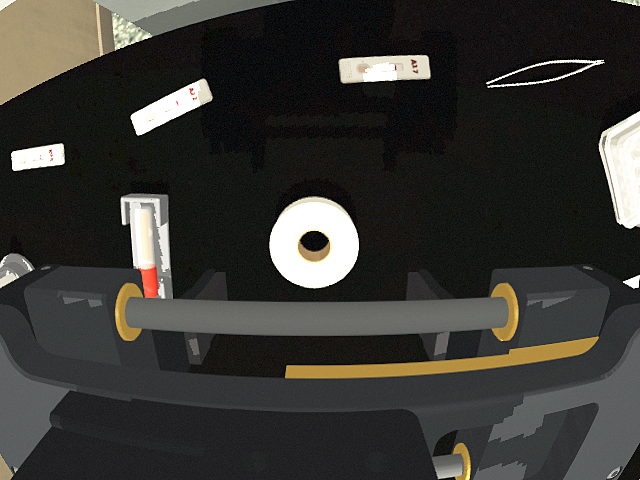

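The roll is centred between the fingers with its bore at (314,240). The vial is seated in the cradle at (150,245).

```bash
python3 - <<'E'
from h import *
c=load('w7'); im=c['pixels'].astype(int)
m=(im.min(2)>150).astype(np.uint8); n,l,st,_=cv2.connectedComponentsWithStats(m); k=l[230,285]; print(st[k])
p=onz(c,314,241,.025,True);print(p); goto(p[0],p[1],.005,170)
for v in(196,288): print(onz(c,314,v,.025 if v<200 else .0,True))
E
```

```text
[ 269  197   90   91 5518]
[0.44659858 0.13910738 0.025     ]
row [0.    0.001 0.   ] [  2.2  -1.7 101.8]
[0.41634296 0.14451305 0.025     ]
[0.49072431 0.13107613 0.        ]
```

Call:
apply_moves --pt "0 0 0 -1.4 -0.5 30 1" --pt "0 0 0 -1.4 -0.5 60 1" --pt "0 0 0 -1.4 -0.5 85 1" --pt "0 0 0 -1.4 -0.5 97 1" --pt "0 0 0 -1.4 -0.5 101.5 1" --pt "0 0 0 -1.4 -0.5 101.5 1" --pt "0 0 0 -1.4 -0.5 101.5 -1" --pt "0 0 0 -1.4 -0.5 101.5 -1" --pt "0 0 0 -1.4 -0.5 101.5 -1" --pt "0 0 0 -1.4 -0.5 101.5 -1" --pt "0 0 0 -1.4 -0.5 101.5 -1" --pt "0 0 0 -1.4 -0.5 101.5 -1" --pt "0 0 0 -1.4 -0.5 101.5 -1" --pt "0 0 0 -1.4 -0.5 101.5 -1" --force 20

```text
time: 18.78
ee_pos: [0.45, 0.139, 0.0055]
eef_rot: [0.087, 0.996, 0.0, 0.0]
ft_force: [-0.9, 0.3, 6.7]
width: 0.0604
grip_force: 20.0
```

```bash
python3 - <<'E'
from h import *
s=r.read_state(); print(s['time'],s['ee_pos'],s['width'],s['grip_force']);goto(.6273,.1224,.06,170,s)
E
```

```text
18.7833 [0.4499832  0.1390233  0.00554614] 0.06040492774815515 20.001573264598846
row [ 0.001  0.    -0.   ] [-177.5   14.5  -54.4]
```

Call:
apply_moves --pt "0 0 0 0 0 -15 -1" --pt "0 0 0 0 0 -35 -1" --pt "0 0 0 0 0 -54 -1" --pt "0 0 0 -25 2 -54 -1" --pt "0 0 0 -55 4 -54 -1" --pt "0 0 0 -85 7 -54 -1" --pt "0 0 0 -115 9 -54 -1" --pt "0 0 0 -145 12 -54 -1" --pt "0 0 0 -165 14 -54 -1" --pt "0 0 0 -177.5 14.5 -54 -1" --pt "0 0 0 -177.5 14.5 -54 -1" --pt "0 0 0 -177.5 14.5 -54 -1" --pt "0 0 0 -177.5 14.5 -54 -1"

```text
time: 19.87
ee_pos: [0.626, 0.1223, 0.0587]
eef_rot: [0.087, 0.996, 0.0, -0.001]
ft_force: [-0.5, 0.2, -0.8]
width: 0.0605
grip_force: 20.0
```

```bash
python3 - <<'E'
from h import *
c=snap('wrist','w8')
s=r.read_state(); print(s['time'],s['ee_pos'],s['width'],s['grip_force']); goto(.6273,.1224,.0095,170,s)
crop('w8',200,120,440,310,3,'w8c')
E
```

```text
19.9167 [0.62593107 0.1225247  0.05891087] 0.060163716521660845 19.99987542629242
row [ 0.    -0.001  0.   ] [-1.4  0.1 49.4]
```

View pics/w8c.png

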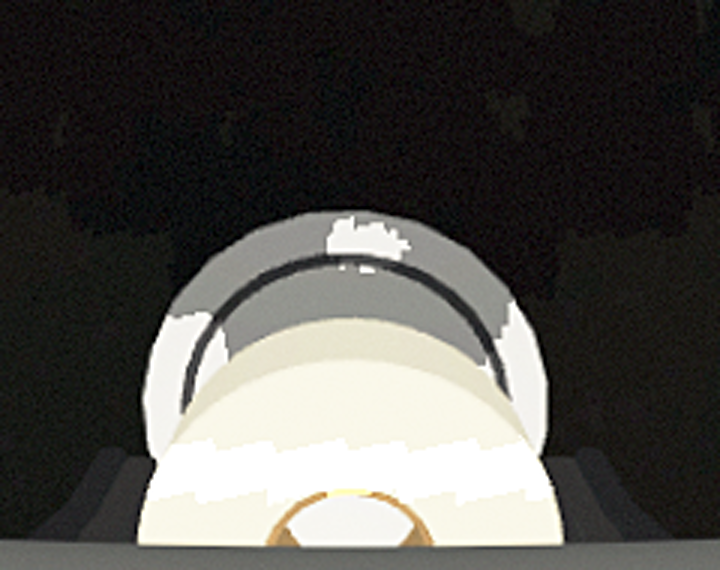

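The printed circle's near outer edge is at crop (347,253), the pad's near edge at row 210, and the roll's lower near edge at (350,318).

```bash
python3 - <<'E'
from h import *
c=load('w8'); g=lambda u,v,z: onz(c,200+(u+.5)/3-.5,120+(v+.5)/3-.5,z,True)
s=r.read_state();M=R.from_quat(s['eef_rot']); e=np.array(s['ee_pos']); L=lambda p:(M.inv().apply(p-e)*1000).round(1)
z=e[2]-.0055
print('circle',L(g(347,253,.004))-[34,0,0],'pad',L(g(347,210,.004))-[42,0,0],'roll base',L(g(350,318,z))-[30.5,0,0],'roll top',L(g(350,359,z+.025))-[30.5,0,0])
print('pad sides',L(g(144,390,.004)),L(g(548,390,.004)))
# top pad in tool frame
print('pad from top',L(np.array([.6273,.1224,.004])))
E
```

```text
circle [-2.1 -0.5 54.9] pad [-1.6 -0.5 54.9] roll base [-0.3  0.   5.5] roll top [  0.    0.  -19.5]
pad sides [  3.8 -42.1  54.9] [ 3.7 40.4 54.9]
pad from top [-1.4  0.1 54.9]
```

Call:
apply_moves --pt "0 0 0 -1.5 -0.4 15 -1" --pt "0 0 0 -1.5 -0.4 28 -1" --pt "0 0 0 -1.5 -0.4 37 -1" --pt "0 0 0 -1.5 -0.4 43 -1" --pt "0 0 0 -1.5 -0.4 47 -1" --pt "0 0 0 -1.5 -0.4 49 -1" --pt "0 0 0 -1.5 -0.4 49.2 -1" --pt "0 0 0 -1.5 -0.4 49.2 -1" --pt "0 0 0 -1.5 -0.4 49.2 -1" --pt "0 0 0 -1.5 -0.4 49.2 1" --pt "0 0 0 -1.5 -0.4 49.2 1" --pt "0 0 0 -1.5 -0.4 49.2 1" --pt "0 0 0 -1.5 -0.4 49.2 1" --pt "0 0 0 -1.5 -0.4 49.2 1" --pt "0 0 0 -1.5 -0.4 25 1" --pt "0 0 0 -1.5 -0.4 -10 1" --pt "0 0 0 -1.5 -0.4 -45 1" --pt "0 0 0 -1.5 -0.4 -80 1" --pt "0 0 0 -1.5 -0.4 -110 1" --pt "0 0 0 -1.5 -0.4 -140 1"

```text
time: 21.58
ee_pos: [0.6283, 0.1214, 0.2011]
eef_rot: [0.087, 0.996, 0.0, 0.0]
ft_force: [-0.3, 0.7, 0.4]
width: 0.087
grip_force: 0.0
```

Call:
apply_moves --pt "0 0 0 30 0 -30 1" --pt "0 0 0 60 0 -30 1" --pt "0 0 0 90 0 -30 1" --pt "0 0 0 120 30 -30 1" --pt "0 0 0 120 60 -30 1" --pt "0 0 0 120 90 -30 1" --pt "0 0 0 100 120 -30 1" --pt "0 0 0 80 150 -30 1" --pt "0 0 0 50 180 -30 1" --pt "0 0 0 20 210 -30 1" --pt "0 0 0 0 240 -30 1" --pt "0 0 0 0 270 -30 1" --pt "0 0 0 0 300 -30 1" --pt "0 0 0 0 330 -30 1" --pt "0 0 0 0 350 -30 1" --pt "0 0 0 0 350 -30 1" --pt "0 0 0 0 350 -30 1"

```text
time: 23.0
ee_pos: [0.6889, 0.4672, 0.2275]
eef_rot: [0.086, 0.996, -0.001, -0.0]
ft_force: [0.5, -2.1, -0.6]
width: 0.0868
grip_force: 0.0
```

```bash
python3 - <<'E'
from h import *
s=r.read_state(); print(s['time'],s['ee_pos'])
c=snap('top','top1'); 
i=cv2.imread('pics/top1.png'); a=cv2.resize(i[150:340,140:310],None,fx=2.3,fy=2.3,interpolation=2); b=cv2.resize(i[150:340,310:480],None,fx=2.3,fy=2.3,interpolation=2)
cv2.imwrite('pics/t1c.png',np.hstack([a,b])); print(a.shape)
snap('scene','sc1')
crop('sc1',190,150,450,420,2,'s1c')
E
```

```text
23.0 [0.68894237 0.46722483 0.22747184]
(437, 391, 3)
```

View pics/t1c.png

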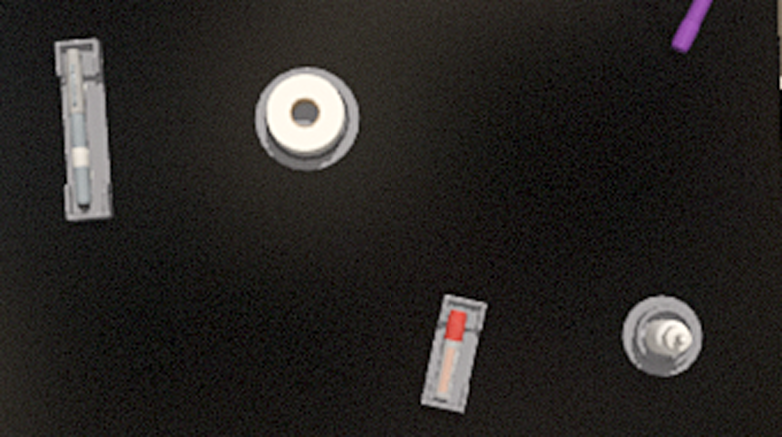

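View pics/s1c.png

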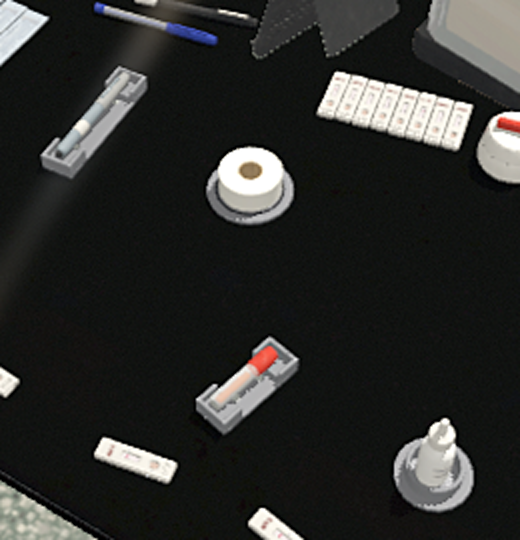

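```bash
python3 - <<'E'
from h import *
c=load('top1'); P=cloud(c)
g=lambda u,v,z: onz(c,140+(u+.5)/2.3-.5,150+(v+.5)/2.3-.5,z)
im=c['pixels'].astype(int); m=(im.min(2)>205).astype(np.uint8); n,l,st,ce=cv2.connectedComponentsWithStats(m)
k=l[192,int(140+290/2.3)]; x,y,w,h,_=st[k]; print('roll',st[k],onz(c,x+w/2-.5,y+h/2-.5,.029))
print('pad',(g(256,118,.004)+g(359,118,.004))/2,(g(307,67,.004)+g(307,169,.004))/2)
def top(n,q,rad):
    d=P[np.hypot(P[:,0]-q[0],P[:,1]-q[1])<rad]; print(n,np.percentile(d[:,2],[50,90]).round(4))
top('roll',(.6273,.1224),.025)
print('marker ends',g(75,48,.0165),g(84,208,.0165),'vial',g(459,309,.0175),g(444,392,.0175))
for n,q,a,L in(('marker',(.6208,.3012),4,.122),('vial',(.436,.0087),-13,.07)):
    u=np.array([np.cos(np.radians(a)),np.sin(np.radians(a))])
    print(n,[ (lambda d:np.percentile(d[:,2],90).round(4))(P[np.hypot(P[:,0]-q[0]-s*u[0],P[:,1]-q[1]-s*u[1])<.007]) for s in np.linspace(-.4,.4,5)*L])
top('bottle cap',(.445,-.161),.01)
E
```

```text
roll [256 182  33  33 721] [0.62995373 0.12393319 0.029     ]
pad [0.6279049  0.12257547 0.004     ] [0.62804926 0.12301078 0.004     ]
roll [0.0292 0.0319]
marker ends [0.6863634 0.3078123 0.0165   ] [0.55720089 0.30078917 0.0165    ] vial [0.47070185 0.00414745 0.0175    ] [0.40562935 0.01764928 0.0175    ]
marker [np.float64(0.0245), np.float64(0.0248), np.float64(0.0255), np.float64(0.0265), np.float64(0.0265)]
vial [np.float64(0.0253), np.float64(0.0254), np.float64(0.0255), np.float64(0.0265), np.float64(0.0265)]
bottle cap [0.0697 0.0848]
```

The view budget is used up, so I'll check the roll centring numerically. The pad comes from the first top image and the roll from the last.

```bash
python3 - <<'E'
from h import *
def cen(f,u,v,t,z,op=None):
    c=load(f); g=cv2.resize(c['pixels'].min(2),None,fx=4,fy=4,interpolation=1); m=(g>t).astype(np.uint8)
    n,l,st,ce=cv2.connectedComponentsWithStats(m); k=l[4*v,4*u]
    pt=cv2.findContours((l==k).astype(np.uint8),0,2)[0][0]; h=cv2.convexHull(pt); e=cv2.fitEllipse(h)
    x,y=((np.array(e[0])+.5)/4-.5); print(f,e[0],np.array(e[1])/4, onz(c,x,y,z))
cen('top0',290,202,60,.004)
for t in(150,180,200): cen('top1',265,199,t,.029)
for t in(150,200): cen('top0',257,297,t,.025)
E
```

```text
top0 (1093.725830078125, 806.2698974609375) [45.5603714 45.9384079] [0.62759626 0.12327753 0.004     ]
top1 (1093.848388671875, 806.2080078125) [43.49333572 43.80762863] [0.62406351 0.12204025 0.029     ]
top1 (1089.9671630859375, 794.3650512695312) [33.75140762 34.10306549] [0.62955116 0.12372623 0.029     ]
top1 (1089.9986572265625, 794.8681030273438) [33.15280533 33.27233124] [0.6293191  0.12371541 0.029     ]
top0 (1059.778564453125, 1189.04541015625) [34.18825912 34.60910416] [0.45052128 0.14029067 0.025     ]
top0 (1059.742431640625, 1189.069091796875) [33.36412048 33.75756073] [0.450511   0.14030712 0.025     ]
```

The roll sits about 1.8 mm too far in +x. It's inside the circle but visibly off-centre, and there's plenty of time, so I'll correct it.

```bash
python3 - <<'E'
from h import *
goto(.6294,.1237,.2275,170);goto(.6294,.1237,.1,170)
E
```

```text
row [-0.001  0.    -0.001] [  -0.4 -346.7    1.8]
row [-0.001  0.    -0.001] [  -0.4 -346.6  129.3]
```

Call:
apply_moves --pt "0 0 0 0 -35 0 1" --pt "0 0 0 0 -70 0 1" --pt "0 0 0 0 -105 0 1" --pt "0 0 0 0 -140 0 1" --pt "0 0 0 0 -175 0 1" --pt "0 0 0 0 -210 0 1" --pt "0 0 0 0 -245 0 1" --pt "0 0 0 0 -280 0 1" --pt "0 0 0 0 -315 20 1" --pt "0 0 0 -0.4 -346.5 50 1" --pt "0 0 0 -0.4 -346.5 80 1" --pt "0 0 0 -0.4 -346.5 110 1" --pt "0 0 0 -0.4 -346.5 129 1" --pt "0 0 0 -0.4 -346.5 129 1" --pt "0 0 0 -0.4 -346.5 129 1" --pt "0 0 0 -0.4 -346.5 129 1"

```text
time: 24.43
ee_pos: [0.6302, 0.1246, 0.1021]
eef_rot: [0.088, 0.996, 0.001, 0.001]
ft_force: [-0.2, -0.2, 1.0]
width: 0.0869
grip_force: 0.0
```

```bash
python3 - <<'E'
from h import *
goto(.6294,.1237,.0105,170)
E
```

```text
row [ 0.001  0.002 -0.001] [ 0.8 -1.1 91.6]
```

Call:
apply_moves --pt "0 0 0 0 0 25 1" --pt "0 0 0 0 0 50 1" --pt "0 0 0 0 0 72 1" --pt "0 0 0 0 0 85 1" --pt "0 0 0 0 0 91 1" --pt "0 0 0 0 0 91 1" --pt "0 0 0 0 0 91 -1" --pt "0 0 0 0 0 91 -1" --pt "0 0 0 0 0 91 -1" --pt "0 0 0 0 0 91 -1" --pt "0 0 0 0 0 91 -1" --pt "0 0 0 0 0 91 -1" --pt "0 0 0 0 0 91 -1" --pt "0 0 0 0 0 91 -1" --force 15

```text
time: 25.6
ee_pos: [0.6298, 0.1248, 0.0097]
eef_rot: [0.087, 0.996, 0.0, 0.0]
ft_force: [-0.5, -1.3, 5.5]
width: 0.0607
grip_force: 15.0
```

Call:
apply_moves --pt "0 0 0 0 0 -3 -1" --pt "0 0 0 0 0 -4 -1" --pt "0 0 0 1.5 -1.8 -4 -1" --pt "0 0 0 1.5 -1.8 -4 -1" --pt "0 0 0 1.5 -1.8 -4 -1" --pt "0 0 0 1.5 -1.8 -2 -1" --pt "0 0 0 1.5 -1.8 -0.5 -1" --pt "0 0 0 1.5 -1.8 0 -1" --pt "0 0 0 1.5 -1.8 0 -1" --pt "0 0 0 1.5 -1.8 0 -1" --pt "0 0 0 1.5 -1.8 0 -1"

```text
time: 26.52
ee_pos: [0.6276, 0.1235, 0.0097]
eef_rot: [0.087, 0.996, 0.0, -0.0]
ft_force: [-4.7, -1.1, 8.8]
width: 0.0605
grip_force: 15.0
```

Call:
apply_moves --pt "0 0 0 0 0 0 1" --pt "0 0 0 0 0 0 1" --pt "0 0 0 0 0 0 1" --pt "0 0 0 0 0 0 1" --pt "0 0 0 0 0 0 1" --pt "0 0 0 0 0 -15 1" --pt "0 0 0 0 0 -40 1" --pt "0 0 0 0 0 -75 1" --pt "0 0 0 0 0 -110 1" --pt "0 0 0 0 0 -145 1" --pt "0 0 0 0 0 -180 1" --pt "0 0 0 0 0 -215 1"

```text
time: 27.52
ee_pos: [0.6273, 0.1233, 0.2258]
eef_rot: [0.087, 0.996, 0.0, 0.0]
ft_force: [0.7, 1.0, -0.3]
width: 0.0869
grip_force: 0.0
```

Call:
apply_moves --pt "0 0 0 0 30 0 1" --pt "0 0 0 0 60 0 1" --pt "0 0 0 0 90 0 1" --pt "0 0 0 0 120 0 1" --pt "0 0 0 0 150 0 1" --pt "0 0 0 0 180 0 1" --pt "0 0 0 0 210 0 1" --pt "0 0 0 0 240 0 1" --pt "0 0 0 0 270 0 1" --pt "0 0 0 0 300 0 1" --pt "0 0 0 0 330 0 1" --pt "0 0 0 0 345 0 1" --pt "0 0 0 0 345 0 1" --pt "0 0 0 0 345 0 1" --pt "0 0 0 0 345 0 1"

```text
time: 28.77
ee_pos: [0.688, 0.4621, 0.2238]
eef_rot: [0.088, 0.996, -0.0, 0.0]
ft_force: [-0.0, -0.8, 0.7]
width: 0.0872
grip_force: 0.0
```

```bash
python3 - <<'E'
from h import *
snap('top','top2')
def cen(f,u,v,t,z):
    c=load(f); g=cv2.resize(c['pixels'].min(2),None,fx=4,fy=4,interpolation=1); m=(g>t).astype(np.uint8)
    n,l,st,ce=cv2.connectedComponentsWithStats(m); k=l[4*v,4*u]
    e=cv2.fitEllipse(cv2.convexHull(cv2.findContours((l==k).astype(np.uint8),0,2)[0][0]))
    x,y=((np.array(e[0])+.5)/4-.5); print(np.array(e[1])/4, onz(c,x,y,z))
for t in(180,200): cen('top2',265,199,t,.029)
a=load('top1')['pixels'].astype(int);b=load('top2')['pixels'].astype(int);d=abs(a-b).max(2)
print('changed px rest/cradle/cup',[(d[y0:y1,x0:x1]>60).sum() for x0,y0,x1,y1 in((160,160,192,250),(320,275,355,332),(405,275,450,318))])
P=cloud(load('top2')); q=P[np.hypot(P[:,0]-.6276,P[:,1]-.1233)<.025]; print(np.median(q[:,2]))
E
```

```text
[1.06066012 1.5       ] [0.14079219 0.43438521 0.029     ]
[1.03422391 1.21179032] [ 1.00080495 -0.13786646  0.029     ]
changed px rest/cradle/cup [np.int64(0), np.int64(0), np.int64(0)]
0.028653291907718925
```

Seed pixel fell in the bore; re-measuring with another seed.

```bash
python3 - <<'E'
from h import *
c=load('top2'); g=cv2.resize(c['pixels'].min(2),None,fx=4,fy=4,interpolation=1)
for t in(180,200):
    n,l,st,ce=cv2.connectedComponentsWithStats((g>t).astype(np.uint8)); k=l[4*199,4*263]
    if k==0: k=l[4*199,4*282]
    e=cv2.fitEllipse(cv2.convexHull(cv2.findContours((l==k).astype(np.uint8),0,2)[0][0])); x,y=((np.array(e[0])+.5)/4-.5); print(np.array(e[1])/4,onz(c,x,y,.029))
E
```

```text
[33.59425354 34.45942688] [0.62767192 0.1257972  0.029     ]
[33.00325394 33.52241898] [0.62756006 0.12570569 0.029     ]
```

The x offset is fixed, but y is now 2.4 mm off because the top camera reads 2.2 mm more in y than the TCP. One more nudge of -2.4 mm in y.

```bash
python3 - <<'E'
from h import *
goto(.6276,.1235,.1,170)
E
```

```text
row [-0.     0.001 -0.002] [ 3.000e-01 -3.436e+02  1.245e+02]
```

Call:
apply_moves --pt "0 0 0 0 -35 0 1" --pt "0 0 0 0 -70 0 1" --pt "0 0 0 0 -105 0 1" --pt "0 0 0 0 -140 0 1" --pt "0 0 0 0 -175 0 1" --pt "0 0 0 0 -210 0 1" --pt "0 0 0 0 -245 0 1" --pt "0 0 0 0 -280 0 1" --pt "0 0 0 0 -315 20 1" --pt "0 0 0 0.3 -343.6 50 1" --pt "0 0 0 0.3 -343.6 80 1" --pt "0 0 0 0.3 -343.6 110 1" --pt "0 0 0 0.3 -343.6 124 1" --pt "0 0 0 0.3 -343.6 124 1" --pt "0 0 0 0.3 -343.6 124 1" --pt "0 0 0 0.3 -343.6 124 1" --pt "0 0 0 0.3 -343.6 124 1" --pt "0 0 0 0.3 -343.6 124 1"

```text
time: 30.32
ee_pos: [0.6283, 0.1249, 0.1016]
eef_rot: [0.087, 0.996, 0.001, 0.001]
ft_force: [-0.3, 0.3, -0.6]
width: 0.087
grip_force: 0.0
```

```bash
python3 - <<'E'
from h import *
goto(.6276,.1235,.0105,170)
E
```

```text
row [ 0.001  0.002 -0.   ] [ 0.6 -1.7 91.1]
```

Call:
apply_moves --pt "0 0 0 0.4 -1.5 25 1" --pt "0 0 0 0.4 -1.5 50 1" --pt "0 0 0 0.4 -1.5 72 1" --pt "0 0 0 0.4 -1.5 85 1" --pt "0 0 0 0.4 -1.5 91 1" --pt "0 0 0 0.4 -1.5 91 1" --pt "0 0 0 0.4 -1.5 91 -1" --pt "0 0 0 0.4 -1.5 91 -1" --pt "0 0 0 0.4 -1.5 91 -1" --pt "0 0 0 0.4 -1.5 91 -1" --pt "0 0 0 0.4 -1.5 91 -1" --pt "0 0 0 0.4 -1.5 91 -1" --pt "0 0 0 0.4 -1.5 91 -1" --pt "0 0 0 0.4 -1.5 91 -1" --force 15

```text
time: 31.48
ee_pos: [0.6272, 0.1235, 0.0097]
eef_rot: [0.087, 0.996, 0.0, 0.0]
ft_force: [-1.6, -0.6, 5.6]
width: 0.0608
grip_force: 15.0
```

Call:
apply_moves --pt "0 0 0 0 0 -3 -1" --pt "0 0 0 0 0 -4 -1" --pt "0 0 0 -0.4 -2.3 -4 -1" --pt "0 0 0 -0.4 -2.3 -4 -1" --pt "0 0 0 -0.4 -2.3 -4 -1" --pt "0 0 0 -0.4 -2.3 -2 -1" --pt "0 0 0 -0.4 -2.3 -0.5 -1" --pt "0 0 0 -0.4 -2.3 0 -1" --pt "0 0 0 -0.4 -2.3 0 -1" --pt "0 0 0 -0.4 -2.3 0 1" --pt "0 0 0 -0.4 -2.3 0 1" --pt "0 0 0 -0.4 -2.3 0 1" --pt "0 0 0 -0.4 -2.3 0 1" --pt "0 0 0 -0.4 -2.3 0 1" --pt "0 0 0 -0.4 -2.3 -15 1" --pt "0 0 0 -0.4 -2.3 -45 1" --pt "0 0 0 -0.4 -2.3 -80 1" --pt "0 0 0 -0.4 -2.3 -120 1" --pt "0 0 0 -0.4 -2.3 -160 1" --pt "0 0 0 -0.4 -2.3 -200 1"

```text
time: 33.15
ee_pos: [0.6265, 0.1209, 0.211]
eef_rot: [0.087, 0.996, 0.0, -0.0]
ft_force: [0.9, -0.1, 0.6]
width: 0.087
grip_force: 0.0
```

Call:
apply_moves --pt "0 0 0 0 30 0 1" --pt "0 0 0 0 60 0 1" --pt "0 0 0 0 90 0 1" --pt "0 0 0 0 120 0 1" --pt "0 0 0 0 150 0 1" --pt "0 0 0 0 180 0 1" --pt "0 0 0 0 210 0 1" --pt "0 0 0 0 240 0 1" --pt "0 0 0 0 270 0 1" --pt "0 0 0 0 300 0 1" --pt "0 0 0 0 330 0 1" --pt "0 0 0 0 345 0 1" --pt "0 0 0 0 345 0 1" --pt "0 0 0 0 345 0 1" --pt "0 0 0 0 345 0 1"

```text
time: 34.4
ee_pos: [0.6873, 0.4597, 0.2089]
eef_rot: [0.088, 0.996, -0.0, 0.0]
ft_force: [-0.0, -0.6, 0.5]
width: 0.0871
grip_force: 0.0
```

```bash
python3 - <<'E'
from h import *
c=snap('top','top3'); g=cv2.resize(c['pixels'].min(2),None,fx=4,fy=4,interpolation=1)
for t in(180,200):
    n,l,st,ce=cv2.connectedComponentsWithStats((g>t).astype(np.uint8)); k=l[4*199,4*282]
    e=cv2.fitEllipse(cv2.convexHull(cv2.findContours((l==k).astype(np.uint8),0,2)[0][0])); x,y=((np.array(e[0])+.5)/4-.5); print(np.array(e[1])/4,onz(c,x,y,.029))
a=load('top1')['pixels'].astype(int);d=abs(a-c['pixels'].astype(int)).max(2)
print([(d[y0:y1,x0:x1]>60).sum() for x0,y0,x1,y1 in((160,160,192,250),(320,275,355,332),(405,275,450,318))])
E
```

```text
[33.60843277 34.03458023] [0.62734912 0.12328513 0.029     ]
[32.94155502 33.35066605] [0.62709426 0.12329305 0.029     ]
[np.int64(0), np.int64(0), np.int64(0)]
```

The roll is now within 0.5 mm of the pad centre (0.6276, 0.1233), and nothing else has moved. Handing in.

```bash
python3 -c "
from bench import r
print(r.close_job())"
```

```text
the job is handed in; nothing more can be done
None
```

The test station is set up and handed in after about 34 s of the 112 s allowed: bottle in the round cup, roll centred on the pad to within about 0.5 mm, vial in the short cradle and marker in the long rest, all let go; no verdict was returned.

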